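# Show where the last egg goes

## Task

One egg still stands in the egg cup on the worktop, and the egg tray near the front of the worktop has one empty place: show a helper where that egg goes, touching nothing at all and leaving everything where it is. With the fingers pointing straight down, first point at the egg in the egg cup, the fingertips just above it (no more than about 5 cm), and stay there for a good two seconds. Then point in the same way at the empty place in the egg tray, the fingertips over its middle just above the tops of the eggs beside it (no more than about 5 cm), stay for a good two seconds, and finish while still pointing there.

Things in the scene. Friction and masses are not known exactly. Their poses are not given: they have to be found in the camera images.
- loose_egg: the sixth egg, a brown hen egg 44 mm across and 57 mm tall, loose, standing upright in the white egg cup; origin at its underside, 21 mm above the worktop, so its top is 78 mm above the worktop (z = 0). First thing to point at. It rolls away if knocked
- loose_egg_top (a point): the top point of that egg, 78 mm above the worktop
- egg_cup: white ceramic egg cup on a foot, about 48 mm across and 38 mm tall, loose, holding the sixth egg; origin at the centre of its underside. (Wall cupboards overhang the worktop from x = 0.63 m on, their underside 0.45 m above it, with brackets below: keep the arm from swinging into them)
- tray: turquoise egg tray, 108 x 162 x 33 mm, fixed; origin at the centre of its underside, long side along its y; six cups, centres at x = -27 or 27 and y = -54, 0 or 54 mm in its frame. Five hold eggs (44 mm across, upright, tops about 65 mm over the worktop); one, any of the six, is empty. (Another such tray, full, stands at the far back left of the worktop: not part of the work)
- gap: the empty place in the egg tray: the centre of the empty cup's mouth, at rim height, 33 mm above the worktop (no visible object). The neighbouring eggs stand 54 mm away, centre to centre. Second thing to point at
- garlic: garlic bulb, 56 mm, loose, standing on the worktop: a bystander, not an egg; origin at the centre of its underside
- spice_jar: upright glass spice jar with a black cap, 41 mm across, 105 mm tall, loose, farther back on the worktop: a bystander; origin at the centre of its underside
- kitchen_timer: round white wind-up kitchen timer lying on its back, 69 mm across, 43 mm tall, loose, farther back on the worktop: a bystander; origin at the centre of its underside

How it is judged:
By the outcome, as a careful person would: the job done as asked, in the order asked, and still so for the second after the job is handed in, with the robot touching nothing.
It also fails if it takes over 48 s, if anything falls off the work surface, if the arm or the gripper's body presses on something with over 40 N, if the wrist force passes 120 N, or if a joint passes its speed limit or range.

## Robot

A 7-joint arm with a two-finger parallel gripper is mounted at the origin on a cart in front of the work surface, level with it; the furniture and walls round the work are solid. World frame = base frame: x ahead of the robot, y to its left, z up, the work surface at z = 0. Lengths are in m, angles in degrees, forces in N, time in s.
With the tool pointing down it reaches from about 0.35 to 0.775 m from the base axis. Payload 3.1 kg.
Tool frame: the origin (TCP) lies between the finger pads, 19 mm behind the fingertips; this is the grasp point; z points along the fingers, y is the line along which they close (so a half turn about z gives the same grasp; the last joint's range is limited). The gripper opens to 85 mm and grips with 20 to 120 N. Pads are 22 mm wide; open, the fingers measure 114 mm over their backs; the gripper's body (76 mm by 85 mm) begins 54 mm behind the grasp point. The pads swing forward as they close: fully open they stand 13 mm farther back than shut.
Start: joints at [-70.342, 17.813, 0.802, 86.603, -0.252, 75.585, -1.558], TCP at [0.206, 0.51, 0.25] pointing down, gripper open.
Joint ranges: [-154.91, 154.91], [-16.99, 109.72], [-72.82, 74.43], [7.12, 147.25], [-82.49, 262.49], [11.32, 116.49], [-174.64, 174.64]. Speed limits (degrees/s): [159.86, 159.86, 180, 180, 180, 180, 180].

## Interface

Orientations are given as [roll, pitch, yaw] about the fixed x, y, z axes, in that order (R = Rz(yaw) Ry(pitch) Rx(roll)).
In Python, from station import robot gives the robot as it stands. Calls block until the motion is done:
- robot.move_to(position, orientation): joint-space move of the TCP to a pose.
- robot.line_to(position, orientation=None, velocity=0.15, f_stop=None): straight line of the TCP; orientation=None keeps the orientation; velocity is the mean speed in m/s. With f_stop (N) it stops when the force on the tool has changed by that much, and returns True; else False.
- robot.move_j(angles): joint-space move.
- robot.gripper_to(opening, force=None): opening from 0.0 (shut) to 1.0 (fully open); force is the grip in N (None keeps the last); returns when the fingers have stopped.
- robot.pause(seconds).
- robot.inverse_kinematics(position, orientation): joint angles nearest the present ones, or None.
- robot.sense(): the state.
- robot.grab_frame(name): name is "side" or "top"; returns (picture, depth): 480x640x3 uint8, red, green, blue; 480x640 float32, m along the optical axis (not along the pixel's ray), 0 where there is no reading.
- robot.calibration(name): a dict with "mtx" (3x3 intrinsics, pixels), "extrinsics" (4x4, takes a point from world to camera coordinates). Camera axes: x right, y up, looking along -z (the intrinsics and any distortion apply to the point x, -y, -z); pixel columns grow to the right and rows downward; lengths in m; the calibration is good to about 2 mm. A picture is of the moment at which its call begins. calibration takes no time and is no camera call.
A pose or a line that the arm cannot do raises robot.PlanningError and nothing moves.
- robot.close_job(): hands the job in; it is judged then, once.
Trained networks look in the newest picture that a camera, given by its name, has taken for a name from the list of things; names that differ only in an ending like _2 or _b are one class to them, and where a whole thing is asked for, a point or a joint stands for the part that bears it (a point fixed in the world has none). Each returns a list of dicts, best first, with "p" (0 to 1); they miss things now and then, are a little off and sometimes report something else, mostly with a low value. They report only what shows in the picture. A call takes as long as a camera call.
- robot.look_for(query, camera): "point" ([column, row] in pixels, amid what is visible of it).
- robot.tip_of(query, camera): "point" ([column, row] in pixels: a listed point, or the origin of a listed thing).
The state is a dict: "time_s": time; "joint_positions": joint angles; "dq": joint speeds; "joint_torque": joint torques, N m; "tool_pos": TCP position; "eef_rot": TCP orientation; "contact_force": force on the tool from outside, world axes, zero at the start; "torque": the same for the moment, N m; "finger_gap": opening from 0.0 (shut) to 1.0 (fully open); "gripper_force": force on a finger pad.
Only numpy, scipy, OpenCV 4.12 (cv2) and the standard library are available. Lean on these libraries where they do the work, as an engineer would, in place of code of your own. Each camera call takes 0.05 s, during which the arm holds its last target. There are 200 camera calls.

## Working session

There is one attempt and no reset: what is moved stays moved. The work goes in short steps, each a Python script; the robot and the scene stay as the last script left them, time stands still between calls to the robot, and variables do not carry over. Pictures are saved under pics/ and viewed, at most 10 in all, crops included, and the job is handed in when it is done.

```bash
mkdir -p pics; cat > h.py <<'E'
import numpy as np, cv2
from station import robot
def back(cam,uv,d):
    c=robot.calibration(cam); K=np.array(c["mtx"]); T=np.linalg.inv(np.array(c["extrinsics"]))
    x=(uv[0]-K[0,2])/K[0,0]*d; y=(uv[1]-K[1,2])/K[1,1]*d
    return (T@np.array([x,-y,-d,1]))[:3]
def cloud(cam,D):
    c=robot.calibration(cam); K=np.array(c["mtx"]); T=np.linalg.inv(np.array(c["extrinsics"]))
    v,u=np.mgrid[:480,:640]
    P=np.stack([(u-K[0,2])/K[0,0]*D,-(v-K[1,2])/K[1,1]*D,-D,np.ones_like(D)],-1)
    P=(P@T.T)[...,:3]; P[D==0]=np.nan
    return P
def proj(cam,p):
    c=robot.calibration(cam); q=np.array(c["extrinsics"])@np.append(p,1); K=np.array(c["mtx"])
    return (K[0,2]-K[0,0]*q[0]/q[2], K[1,2]+K[1,1]*q[1]/q[2])
E
python3 - <<'E'
from h import *
for cam in ["top","side"]:
    c=robot.calibration(cam); print(cam,{k:np.round(v,3).tolist() for k,v in c.items()})
    I,D=robot.grab_frame(cam); cv2.imwrite(f"pics/{cam}0.png",I[...,::-1]); np.save(f"{cam}0.npy",D)
    for q in ["loose_egg","loose_egg_top","egg_cup","tray","gap","garlic","spice_jar","kitchen_timer"]:
        for n,f in (("look",robot.look_for),("tip",robot.tip_of)):
            try: r=f(q,cam)
            except Exception as e: print(q,n,e); continue
            for o in r[:3]:
                u,v=o["point"]; d=D[min(int(v),479),min(int(u),639)]
                print(q,n,round(o["p"],2),np.round([u,v]),np.round(back(cam,(u,v),d),3))
E
```

```text
top {'mtx': [[438.031, 0.0, 326.102], [0.0, 438.031, 239.731], [0.0, 0.0, 1.0]], 'extrinsics': [[-0.009, -1.0, -0.026, 0.028], [0.988, -0.013, 0.151, -0.62], [-0.152, -0.024, 0.988, -0.99], [0.0, 0.0, 0.0, 1.0]]}
loose_egg look 0.7 [340. 288.] [ 0.504 -0.01   0.073]
loose_egg look 0.61 [432. 294.] [ 0.491 -0.223  0.041]
loose_egg tip 0.59 [340. 290.] [ 0.501 -0.009  0.074]
loose_egg_top look 0.6 [335. 285.] [0.512 0.002 0.074]
loose_egg_top tip 0.66 [336. 282.] [ 0.52  -0.001  0.075]
tray look 0.79 [217. 297.] [0.49  0.287 0.012]
tray tip 0.94 [221. 302.] [0.478 0.271 0.032]
gap tip 0.71 [221. 302.] [0.478 0.272 0.032]
garlic look 0.97 [429. 293.] [ 0.494 -0.217  0.04 ]
garlic look 0.4 [338. 285.] [ 0.512 -0.005  0.077]
garlic look 0.33 [262. 199.] [0.708 0.165 0.104]
garlic tip 0.69 [430. 292.] [ 0.495 -0.219  0.04 ]
spice_jar look 0.61 [266. 195.] [0.717 0.157 0.102]
spice_jar tip 0.57 [269. 203.] [0.705 0.153 0.076]
kitchen_timer look 0.92 [395. 203.] [ 0.71  -0.145  0.037]
kitchen_timer tip 0.94 [390. 206.] [ 0.706 -0.134  0.022]
side {'mtx': [[472.922, 0.0, 309.467], [0.0, 472.9
[... 341 characters left out ...]
0.68 [252. 230.] [ 0.711 -0.107  0.022]
egg_cup look 0.63 [346. 265.] [0.507 0.011 0.018]
egg_cup look 0.17 [222. 301.] [0.705 0.188 0.063]
egg_cup tip 0.82 [346. 269.] [0.508 0.009 0.008]
tray look 0.61 [364. 378.] [0.482 0.289 0.013]
tray tip 0.75 [371. 384.] [0.476 0.344 0.062]
gap tip 0.15 [220. 325.] [0.715 0.19  0.015]
garlic look 0.62 [355. 204.] [ 0.488 -0.211  0.036]
garlic tip 0.79 [352. 217.] [ 0.494 -0.204  0.007]
garlic tip 0.42 [344. 234.] [ 0.512 -0.14  -0.001]
spice_jar look 0.69 [219. 300.] [0.711 0.188 0.066]
spice_jar tip 0.87 [225. 325.] [0.705 0.189 0.014]
kitchen_timer look 0.94 [253. 226.] [ 0.713 -0.128  0.021]
kitchen_timer tip 0.79 [252. 232.] [ 0.712 -0.107  0.017]
```

View pics/top0.png

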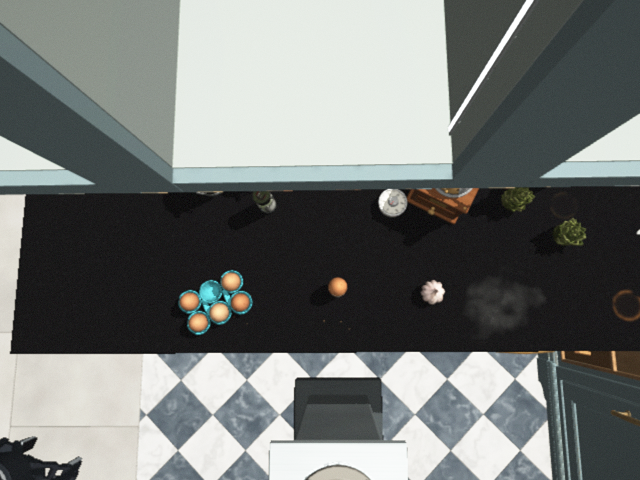

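View pics/side0.png

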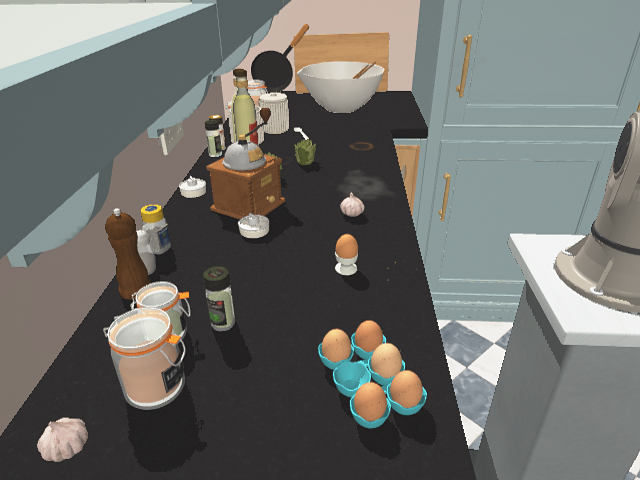

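The top view shows the loose egg at about (338,287). The empty cup is at about (210,292), the middle one on the tray's far side, and the side view agrees, showing it at about (351,378). Next I'll measure both from the depth clouds of the two views.

```bash
python3 - <<'E'
from h import *
from scipy.optimize import least_squares
from scipy.ndimage import label
C={}
for cam in ["top","side"]:
    P=cloud(cam,np.load(f"{cam}0.npy")); I=cv2.imread(f"pics/{cam}0.png")
    m=(P[...,2]>.046)&(P[...,2]<.1)&(P[...,0]>.3)&(P[...,0]<.62)&(abs(P[...,1]-.15)<.28)
    L,n=label(m)
    for i in range(1,n+1):
        q=P[L==i]
        if len(q)<25: continue
        f=least_squares(lambda c:np.linalg.norm((q-[c[0],c[1],c[2]])/[.022,.022,.0285],axis=1)-1,[*q.mean(0)[:2],.045],loss="soft_l1",f_scale=.05)
        print(cam,len(q),np.round(f.x,4),"top",np.round(np.percentile(q[:,2],98),4))
    # gap: turquoise pixel column in the tray
    hsv=cv2.cvtColor(I,cv2.COLOR_BGR2HSV)
    t=(abs(hsv[...,0].astype(int)-92)<10)&(hsv[...,1]>110)&(P[...,2]>-.01)&(P[...,2]<.045)&(P[...,0]>.38)&(P[...,0]<.6)&(P[...,1]>.1)&(P[...,1]<.45)
    L,n=label(t)
    for i in range(1,n+1):
        q=P[L==i]
        if len(q)>60: print(cam,"turq",len(q),np.round(np.nanmean(q,0),4),np.round((np.nanmin(q,0)+np.nanmax(q,0))/2,4), "rim z",np.round(np.nanpercentile(q[:,2],95),4))
s=robot.sense(); print(s["tool_pos"],s["eef_rot"],s["time_s"],s["finger_gap"])
E
```

```text
top 226 [0.5261 0.2493 0.0357] top 0.0658
top 272 [ 0.511  -0.0042  0.0481] top 0.0779
top 208 [0.4801 0.3472 0.0342] top 0.0654
top 208 [0.4771 0.2267 0.0344] top 0.0656
top 232 [0.4542 0.2752 0.0358] top 0.0661
top 213 [0.4313 0.3244 0.0342] top 0.0644
top turq 1289 [0.4828 0.2923 0.017 ] [0.4774 0.2943 0.0151] rim z 0.0325
side 375 [ 0.5079 -0.0033  0.0482] top 0.0769
side 392 [0.474  0.2272 0.0342] top 0.0634
side 461 [0.5229 0.2504 0.0354] top 0.0646
side 501 [0.4509 0.2761 0.0356] top 0.0645
side 549 [0.4277 0.3247 0.0343] top 0.0638
side 581 [0.4765 0.3477 0.0342] top 0.0635
side turq 2354 [0.4838 0.3038 0.0214] [0.4735 0.2789 0.0154] rim z 0.0316
[0.20642345 0.50978839 0.24999625] [-1.79998248e+02  2.03709966e-03  1.57957073e+02] 1.7 0.9973332895498129
```

```bash
python3 - <<'E'
from h import *
robot.gripper_to(0.0)
robot.move_to([.5095,-.0037,.25],[180,0,90])
s=robot.sense(); print(s["time_s"],s["joint_positions"],s["tool_pos"],s["finger_gap"])
robot.line_to([.5095,-.0037,.125],velocity=.08)
s=robot.sense(); print(s["time_s"],s["tool_pos"],s["eef_rot"],s["contact_force"])
robot.pause(1)
I,D=robot.grab_frame("side"); 
p=proj("side",[.51,0,.1]); u,v=map(int,p)
cv2.imwrite("pics/egg1.png",cv2.resize(I[v-100:v+70,u-110:u+110,::-1],None,fx=3,fy=3))
P=cloud("side",D); m=(np.hypot(P[...,0]-.51,P[...,1]+.003)<.03)&(P[...,2]>.085)&(P[...,2]<.2)
print("lowest finger z",np.percentile(P[m][:,2],[0,1,3]), P[m&(P[...,2]<.115)].mean(0))
E
```

```text
4.6083 [-35.42748669  15.44915008  42.31054158  93.98986023 -10.75099903
  74.74246748   8.89393583] [ 0.50962314 -0.0017616   0.2497709 ] 0.0006526258908095075
6.325 [ 0.50993231 -0.00371427  0.12549003] [ 1.79935109e+02 -8.86251374e-03  9.00014838e+01] [ 0.18479676 -0.44598102  0.39566954]
lowest finger z [0.10807166 0.11045549 0.11415798] [0.50952573 0.006615   0.11176647]
```

View pics/egg1.png

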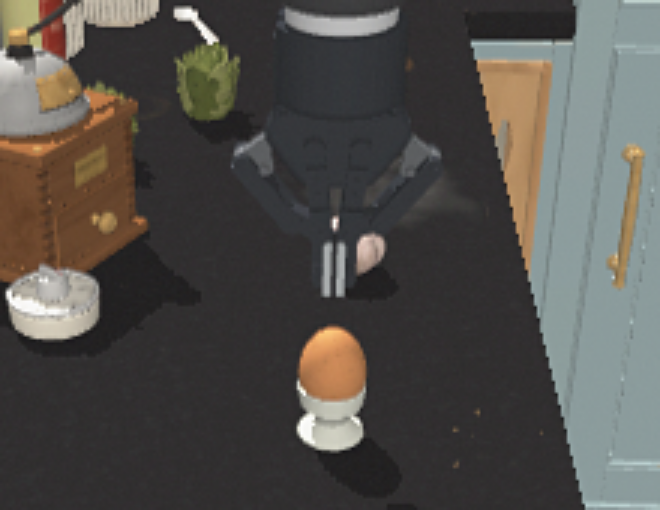

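The picture shows the shut fingers centred just above the egg, about 29 mm clear by depth, and nothing has been touched. I'll finish the stay here, then go to the gap.

```bash
python3 - <<'E'
from h import *
robot.pause(2.5)
robot.line_to([.5095,-.0037,.22],velocity=.1)
robot.move_to([.5015,.2986,.22],[180,0,120])
robot.line_to([.5015,.2986,.113],velocity=.08)
s=robot.sense(); print(s["time_s"],s["tool_pos"],s["eef_rot"],s["contact_force"],s["joint_positions"])
robot.pause(3)
I,D=robot.grab_frame("side")
u,v=map(int,proj("side",[.5,.22,.05]))
cv2.imwrite("pics/gap1.png",cv2.resize(I[max(0,v-130):v+130,max(0,u-170):u+130,::-1],None,fx=2.3,fy=2.3))
P=cloud("side",D); m=(np.hypot(P[...,0]-.5015,P[...,1]-.2986)<.03)&(P[...,2]>.08)&(P[...,2]<.2)
print("lowest finger z",np.percentile(P[m][:,2],[0,1,3]), P[m&(P[...,2]<.105)].mean(0))
for q in ["loose_egg","egg_cup"]: print(q,robot.look_for(q,"side")[:1])
print(robot.sense()["time_s"])
E
```

```text
13.625 [0.50199172 0.29879206 0.11364541] [ 1.79921229e+02 -2.87368698e-03  1.19999013e+02] [ 0.63219455 -0.63421506 -0.23449007] [-52.58388251  29.85076625  28.6678101   92.90781588 -15.81582473
  61.22698978  10.53110217]
lowest finger z [0.09331638 0.09911272 0.10345216] [0.49941197 0.30847297 0.10086048]
loose_egg []
egg_cup [{'point': [220.6, 299.4], 'p': 0.25}]
16.775
```

View pics/gap1.png

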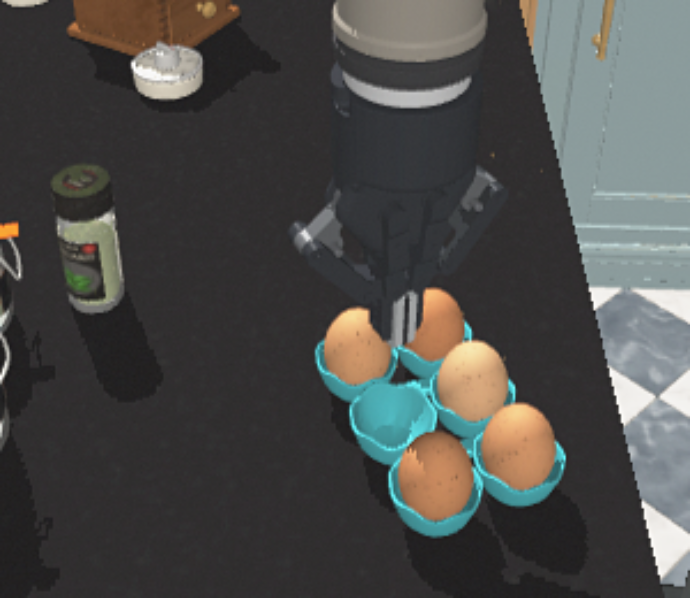

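The fingers point straight down over the empty cup. The tips are at about 0.094 m, 29 mm above the egg tops, and the tray is untouched. The arm hides the loose egg in this view, but no contact force was felt.

```bash
python3 -c "
from station import robot
print(robot.close_job())"
```

```text
the job is handed in; nothing more can be done
None
```

The arm pointed first at the egg in the cup and then at the empty place in the tray, held each for over two seconds with the fingertips about 29 mm above the egg tops, felt no contact, and was still pointing at the tray when I handed the job in.

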